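# Show what is in the scrap bin

## Robot

A 7-joint arm with a two-finger parallel gripper is mounted at the origin on the work surface. World frame = base frame: x ahead of the robot, y to its left, z up, the work surface at z = 0. Lengths are in m, angles in rad, forces in N, time in s.
With the tool pointing down it reaches from about 0.425 to 0.875 m from the base axis. Payload 9.9 kg.
Tool frame: the origin (TCP) lies at the very end of the fingers, on their centre line; the grasp point (between the pads) lies grip_point_offset behind it (grip_point_offset is the distance from the TCP to the grasp point, in m); z points along the fingers, y is the direction in which the jaws open and shut (so a half turn about z gives the same grasp; the last joint's range is limited). The gripper opens to 85 mm and grips with 20 to 120 N. Pads are 22 mm wide; open, the fingers measure 114 mm over their backs; the gripper's body (76 mm by 85 mm) begins 54 mm behind the grasp point. The pads swing forward as they close: fully open they stand 13 mm farther back than shut.
Start: joints at [1.183, 0.576, 0.025, 1.437, -0.015, 1.129, -0.057], TCP at [0.202, -0.644, 0.231] pointing down, gripper open.
Joint ranges: [-2.76, 2.76], [-0.34, 2.15], [-1.52, 1.57], [0.19, 2.46], [-1.09, 4.23], [0.17, 1.99], [-2.82, 2.82]. Speed limits (rad/s): [2.22, 2.22, 3.01, 3.01, 3.14, 3.14, 3.14].

## Interface

Orientations are given as a unit quaternion [w, x, y, z].
In Python, from station import read_state, read_camera, close_job, grip_point_offset gives the robot as it stands. The module is installed in compiled form; this text tells all that it offers.
- The arm moves only by the tool drive_tool, never from a script. Its argument "series" is a list of rows, each a list of 3 entries, a list of its own where there are three numbers: the shift along the tool's x, y, z in units of 50 mm (1.0 is 50 mm), then the turn, a rotation vector about the tool's x, y, z in units of 6 degrees (1.0 is 6 degrees), then the opening in per cent of the stroke, from 0 (shut) to 100 (fully open). In form: [[[tx, ty, tz], [rx, ry, rz], fingers], ...]. A call has 1 to 8 rows; each row is the pose to reach, as a shift and turn from the pose commanded when the call began, along the tool's axes at that moment; what a row does not reach only later rows make up. A row lasts 1/10 s, in which the tool goes at most 50 mm and 8.59 degrees, less where a joint would pass 70% of its speed; a pose out of reach is approached as far as the arm can. A call with a gripper value outside its range is refused whole. The fingers move at their own pace and stop on an object; the grip force is fixed at half the most. Time passes only in rows, so rows that repeat a pose let the fingers close. It gives the time, the measured TCP pose, the force and the opening at its end, in the units of the state.
- read_state(): the state, without advancing time (a new reading comes with each control period).
- read_camera(name): name is "scene" or "top"; returns a dict with "image" (480x640x3 uint8, red, green, blue), "fov_y" (degrees; the focal length in pixels is half the picture's height over the tangent of half this angle, whatever the lens; pixels are square), "cx", "cy" (the principal point, pixels), "position" and "orientation" of the camera in the world. Camera axes: x right, y up, looking along -z (the intrinsics and any distortion apply to the point x, -y, -z); pixel columns grow to the right and rows downward; lengths in m; the calibration is good to about 2 mm. A picture is of the moment at which its call begins. There is no depth.
- close_job(): hands the job in, once; it reports no verdict.
The state is a dict: "time_s": time; "joint_pos": joint angles; "qvel": joint speeds; "joint_torque": joint torques, N m; "eef_pos": TCP position; "orientation": TCP orientation; "ft_force": force on the tool from outside, world axes, zero at the start; "torque": the same for the moment, N m; "opening": finger opening in m.
Only numpy, scipy, OpenCV 4.12 (cv2) and the standard library are available. Lean on these libraries where they do the work, as an engineer would, in place of code of your own. Each camera call takes 0.05 s, during which the arm holds its last target.

## Task

Show me how full the red-lidded metal-scrap bin is: press its front lever all the way down so that the lid stands wide open, keep it open for two seconds while I look in, then let the lever up again so that the lid shuts. Keep the yellow-lidded bin shut and do not knock the amber jar about.

Things in the scene. Friction and masses are not known exactly. Their poses are not given: they have to be found in the camera images.
- red_lever: Red lever, level on the front of the red-lidded bin. Origin: its hinge, 80 mm above the bench. Lever up: x points into the bin, y along the hinge, z up; the pose turns with the lever. Pad 60 mm wide (y), x = -60 to -110 mm, top at z = +6 mm: press its middle, x = -85 mm, from above. Full travel 0.45 rad down: pad's middle falls from 86 to 49 mm height. Springs back with 5 to 10 N.
- red_lid (a joint): Angle of the red lid, rad: 0 shut, 1.08 with the lever fully down (2.4 times the lever's angle). It falls shut within about 1 s of release. The bin is fixed, 150 x 150 mm, 142 mm high with the lid; its front wall is 8 mm behind the lever's hinge. The lid is hinged at the back and swings up and away from the lever.
- yellow_lid (a joint): Angle, rad, 0 shut, of the lid of a second bin, the same but with yellow lid and yellow lever, to the left or right of the red one; at least 340 mm between bin centres.
- jar: Amber glass jar with white cap, 56 mm in diameter, 100 mm high, 0.25 kg, standing loose on the bench between the two bins, clear of the levers. Origin: centre of its underside; z up.
Not all that is in view belongs to the job. Of the things that look like the jar, the smallest one is meant.

How it is judged:
On the way:
1. the red lid is held wide open by the robot pressing on its lever, for 1.5 s (value of joint red_lid above 0.85 rad and contact force between any of the fingers, the arm and red_lever above 0.5 N), for 1.5 s.
At the end, for the whole second after the job is handed in: After having been held open (beyond 0.85 rad) for at least 1.5 s by pressing the lever, the red lid is shut again (within 0.06 rad), the yellow lid is shut (within 0.06 rad), and the jar stands upright (within 10 degrees) within 30 mm of where it was (value of joint each of red_lid, yellow_lid below 0.06 rad and distance of jar from where it was at the start of the episode below 0.03 m and angle between jar's own z axis and vertical below 0.17 rad); the robot touches nothing.
It fails at once if the yellow-lidded bin is opened (more than 0.2 rad) (value of joint yellow_lid above 0.2 rad).
It fails at once if the jar is knocked over or shoved more than 30 mm (angle between jar's own z axis and vertical above 0.5 rad or distance of jar from where it was at the start of the episode above 0.03 m).
It also fails if it takes over 34 s, if anything falls off the work surface, if the arm or the gripper's body presses on something with over 40 N, if the wrist force passes 120 N, or if a joint passes its speed limit or range.

## Working session

There is one attempt and no reset: what is moved stays moved. The work goes in short steps, Python scripts to look and compute and a tool call to move; the robot and the scene stay as the last step left them, time stands still between calls to the robot, and variables do not carry over. Pictures are saved under pics/ and viewed, and the job is handed in when it is done.

Besides the shell and the picture viewer there is one more tool, called as name([rows], argument=value, ...), one row to a line, values as JSON. drive_tool: Moves the arm, as the interface text tells. Its arguments: {"type":"object","properties":{"series":{"type":"array","items":{"type":"array"}}},"required":["series"]}

```bash
mkdir -p pics
python3 - <<'E'
from station import *
import cv2
s=read_state();print({k:s[k] for k in ['time_s','eef_pos','orientation','opening','ft_force']},grip_point_offset)
for n in ['scene','top']:
    c=read_camera(n);cv2.imwrite(f'pics/{n}0.png',c['image'][:,:,::-1]);print(n,{k:v for k,v in c.items() if k!='image'})
E
```

```text
{'time_s': 0.0, 'eef_pos': array([ 0.20177147, -0.64366351,  0.23042828]), 'orientation': array([-8.19310466e-04,  9.88485333e-01,  1.51314395e-01, -1.72354599e-04]), 'opening': 0.08537736605571912, 'ft_force': array([-0.35812815, -0.30834301, -1.10440946])} 0.0187
scene {'fov_y': 53.67502221228901, 'cx': 320.19327474979497, 'cy': 241.49206268014277, 'position': array([1.27800515, 0.05118919, 0.53306205]), 'orientation': array([0.5899648 , 0.31184551, 0.35699653, 0.65364164])}
top {'fov_y': 44.93546636684387, 'cx': 318.593019480131, 'cy': 239.89285305642292, 'position': array([ 0.44416577, -0.01364208,  1.25855538]), 'orientation': array([-0.70047466, -0.06181687,  0.0531102 ,  0.70900862])}
```

View pics/scene0.png

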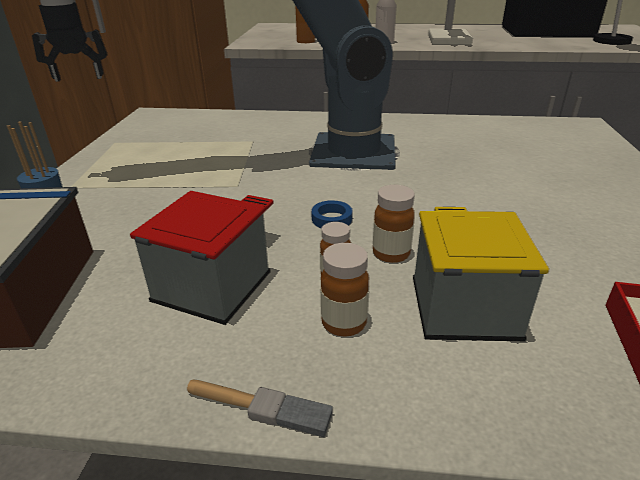

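View pics/top0.png

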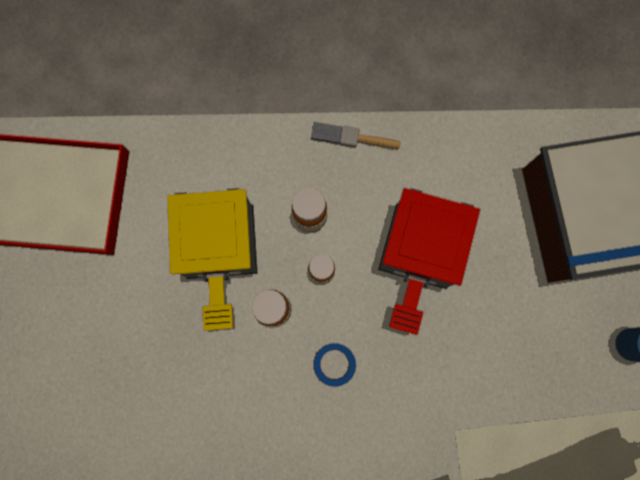

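The top view shows the red bin at (432,238) with its lever pad at (405,319), and the yellow bin at (210,232) with its pad at (217,317). There are three jar-like things, with caps at (309,205), (321,268) and (271,307). The smallest, at (321,268), is the jar meant, and I'll confirm that in a crop. The lever meant is the red one on the right. Next I'll measure it.

```bash
cat > h.py <<'E'
import numpy as np,cv2
from scipy.spatial.transform import Rotation as R
from station import *
def ray(c,u,v):
    f=240/np.tan(np.radians(c['fov_y']/2)); d=np.array([(u-c['cx'])/f,-(v-c['cy'])/f,-1])
    return np.array(c['position']),R.from_quat(np.array(c['orientation'])[[1,2,3,0]]).apply(d)
def onz(c,u,v,z):
    p,d=ray(c,u,v); return p+d*(z-p[2])/d[2]
def redmask(im):
    h=cv2.cvtColor(im,cv2.COLOR_RGB2HSV)
    return (((h[...,0]<6)|(h[...,0]>174))&(h[...,1]>190)&(h[...,2]>70)).astype(np.uint8)
E
python3 - <<'E'
from h import *
c=read_camera('top');im=c['image'];m=redmask(im);m[:,:350]=0
# lid and lever split
cs,_=cv2.findContours(m,cv2.RETR_EXTERNAL,cv2.CHAIN_APPROX_NONE)
for k in cs:
    if cv2.contourArea(k)<30: continue
    r=cv2.minAreaRect(k);print(cv2.contourArea(k),r)
    b=cv2.boxPoints(r)
    z=.142 if cv2.contourArea(k)>3000 else .086
    P=np.array([onz(c,*q,z) for q in b]);print(P.round(4),P.mean(0).round(4),np.linalg.norm(np.diff(P,axis=0),axis=1).round(4))
o=np.hstack([cv2.resize(im[180:340,375:485],None,fx=3.5,fy=3.5,interpolation=2),cv2.resize(im[180:340,240:350],None,fx=3.5,fy=3.5,interpolation=2)])
cv2.imwrite('pics/crop1.png',o[:,:,::-1])
# caps
for n,(u,v) in dict(a=(309,202),b=(321,267),c=(271,307)).items(): print(n,onz(c,u,v,.1).round(3))
E
```

```text
983.5 ((409.37310791015625, 305.46539306640625), (28.679794311523438, 51.571006774902344), 15.255120277404785)
[[ 0.4596 -0.1383  0.086 ]
 [ 0.5588 -0.1687  0.086 ]
 [ 0.5429 -0.2239  0.086 ]
 [ 0.4442 -0.1928  0.086 ]] [ 0.5014 -0.181   0.086 ] [0.1038 0.0574 0.1035]
6197.0 ((431.2718811035156, 236.2646484375), (81.10834503173828, 80.0113754272461), 15.422160148620605)
[[ 0.5786 -0.1221  0.142 ]
 [ 0.7314 -0.1684  0.142 ]
 [ 0.6857 -0.3199  0.142 ]
 [ 0.5351 -0.2707  0.142 ]] [ 0.6327 -0.2203  0.142 ] [0.1597 0.1582 0.1585]
a [0.713 0.018 0.1  ]
b [ 0.579 -0.005  0.1  ]
c [0.501 0.096 0.1  ]
```

View pics/crop1.png

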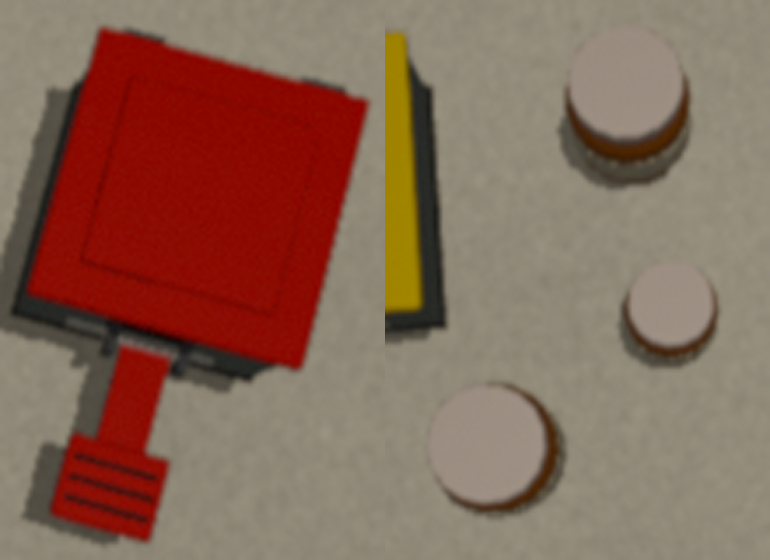

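The jar meant is the small-capped one at crop (670,305), top image (321,268), and it is about 0.2 m from the red lever. The pad middle comes to about (0.475, -0.172), and measuring from the lid gives (0.472, -0.171), so the two agree. Lever yaw is about -17°. Next I'll move to above the pad with the fingers shut.

drive_tool([
  [[0.7,-0.65,0.1],[0,0,0],0],
  [[1.4,-1.3,0.1],[0,0,0],0],
  [[2.0,-1.9,0.2],[0,0,0],0],
  [[2.7,-2.5,0.2],[0,0,0],0],
  [[3.4,-3.1,0.3],[0,0,0],0],
  [[4.0,-3.7,0.3],[0,0,0],0],
  [[4.0,-3.7,0.3],[0,0,0],0],
])

```text
time_s: 0.85
eef_pos: [0.341, -0.402, 0.2162]
orientation: [-0.001, 0.988, 0.155, 0.001]
ft_force: [-0.5, -0.9, 0.0]
opening: -0.0001
```

drive_tool([
  [[0.6,-0.5,0],[0,0,0.8],0],
  [[1.3,-1.1,0],[0,0,1.7],0],
  [[1.9,-1.7,0],[0,0,2.6],0],
  [[2.6,-2.3,0.1],[0,0,3.5],0],
  [[3.2,-2.9,0.2],[0,0,4.5],0],
  [[3.8,-3.5,0.3],[0,0,5.3],0],
  [[3.9,-3.6,0.4],[0,0,5.8],0],
  [[3.9,-3.6,0.4],[0,0,5.8],0],
])

```text
time_s: 1.65
eef_pos: [0.4701, -0.176, 0.1956]
orientation: [-0.0, 0.989, -0.15, -0.001]
ft_force: [-0.4, 0.4, 0.1]
opening: -0.0004
```

Run:
```python
from h import *
s=read_state();print(s['eef_pos'],s['ft_force'])
Rt=R.from_quat(np.array(s['orientation'])[[1,2,3,0]]);print(Rt.as_matrix().round(3))
print('to pad, units',(Rt.inv().apply(np.array([.475,-.172,.086])-s['eef_pos'])/.05).round(3))
c=read_camera('scene');cv2.imwrite('pics/scene1.png',c['image'][:,:,::-1])
c=read_camera('top');cv2.imwrite('pics/top1.png',c['image'][:,:,::-1])
```

```text
[ 0.47011743 -0.17597025  0.19564888] [-0.40573407  0.41413308  0.05105727]
[[ 0.955 -0.296 -0.001]
 [-0.296 -0.955  0.001]
 [-0.001 -0.    -1.   ]]
to pad, units [ 0.072 -0.104  2.193]
```

View pics/scene1.png

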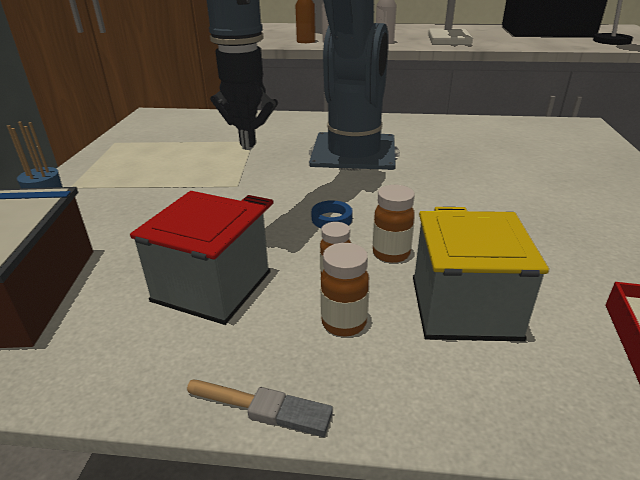

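View pics/top1.png

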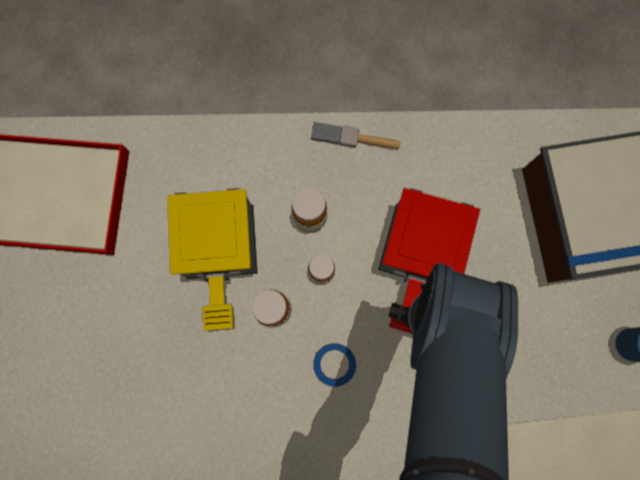

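The tool is above the red pad, with the closed fingers at top (400,312). Now I'll lower it to just above the pad.

drive_tool([
  [[0.1,-0.1,0.4],[0,0,0],0],
  [[0.1,-0.1,0.8],[0,0,0],0],
  [[0.1,-0.1,1.2],[0,0,0],0],
  [[0.1,-0.1,1.6],[0,0,0],0],
  [[0.1,-0.1,1.9],[0,0,0],0],
  [[0.1,-0.1,2.0],[0,0,0],0],
  [[0.1,-0.1,2.0],[0,0,0],0],
])

```text
time_s: 2.45
eef_pos: [0.4753, -0.1756, 0.0961]
orientation: [0.0, 0.988, -0.152, -0.0]
ft_force: [0.5, 0.5, 0.6]
opening: -0.0003
```

drive_tool([
  [[0,0,0.1],[0,0,0],0],
  [[0,0,0.2],[0,0,0],0],
  [[0,0,0.3],[0,0,0],0],
  [[0,0,0.4],[0,0,0],0],
  [[0,0,0.5],[0,0,0],0],
  [[0,0,0.5],[0,0,0],0],
])

```text
time_s: 3.05
eef_pos: [0.4766, -0.1749, 0.0717]
orientation: [0.0, 0.988, -0.151, 0.001]
ft_force: [-1.5, -1.2, 8.3]
opening: -0.0004
```

The lever is in contact at 8 N. I'll keep pressing; full travel is at about z = 0.049.

drive_tool([
  [[0,0,0.1],[0,0,0],0],
  [[0,0,0.2],[0,0,0],0],
  [[0,0,0.3],[0,0,0],0],
  [[0,0,0.4],[0,0,0],0],
  [[0,0,0.45],[0,0,0],0],
  [[0,0,0.45],[0,0,0],0],
])

```text
time_s: 3.65
eef_pos: [0.4786, -0.1753, 0.0502]
orientation: [0.0, 0.989, -0.151, 0.003]
ft_force: [2.4, -0.6, 13.8]
opening: -0.0
```

Run:
```python
from h import *
s=read_state();print(s['time_s'],s['eef_pos'],s['ft_force'])
c=read_camera('scene');cv2.imwrite('pics/scene2.png',c['image'][:,:,::-1])
```

```text
3.65 [ 0.47858018 -0.17526713  0.05022551] [ 2.39710631 -0.59111331 13.82771823]
```

View pics/scene2.png

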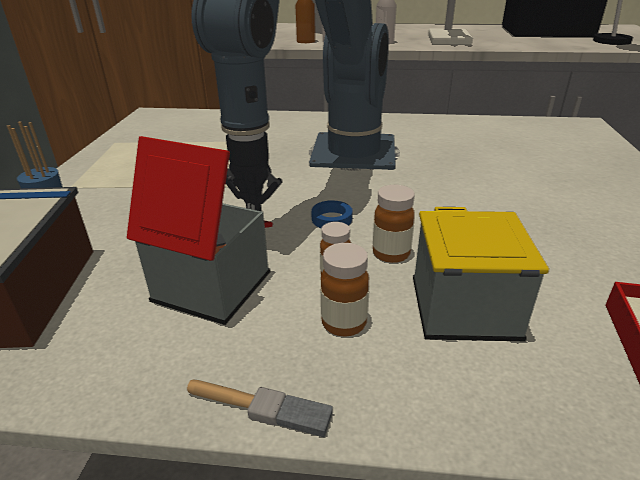

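The lid stands wide open at (180,195), the yellow lid is shut and the jars have not moved. I'll press slightly further to find the stop, hold, and measure the lid angle.

drive_tool([
  [[0,0,0.03],[0,0,0],0],
  [[0,0,0.05],[0,0,0],0],
  [[0,0,0.05],[0,0,0],0],
  [[0,0,0.05],[0,0,0],0],
  [[0,0,0.05],[0,0,0],0],
  [[0,0,0.05],[0,0,0],0],
])

```text
time_s: 4.3
eef_pos: [0.479, -0.1754, 0.0493]
orientation: [0.0, 0.988, -0.151, 0.004]
ft_force: [-3.1, 1.0, 34.1]
opening: -0.0002
```

Run:
```python
from h import *
c=read_camera('scene');m=redmask(c['image']);m[260:]=0;m[:,400:]=0
cs,_=cv2.findContours(m,cv2.RETR_EXTERNAL,cv2.CHAIN_APPROX_NONE)
k=max(cs,key=cv2.contourArea);q=cv2.approxPolyDP(k,8,True)[:,0];print(q)
cv2.imwrite('pics/scene3.png',c['image'][:,:,::-1])
# vertical centreline plane of bin
o=np.array([.6327,-.2203,0]);a=np.radians(-17.2);f=np.array([np.cos(a),np.sin(a),0]);n=np.array([-f[1],f[0],0])
q=q[np.argsort(q[:,1])];mid=lambda a,b:(a+b)/2.
P=[]
for uv in (mid(q[0],q[1]),mid(q[-1],q[-2])):
    p,d=ray(c,*uv);X=p+d*((o-p)@n)/(d@n);P.append((float((X-o)@f),float(X[2])))
print(P,'angle',np.arctan2(P[0][1]-P[1][1],P[1][0]-P[0][0]),'len',np.hypot(*(np.array(P[0])-P[1])))
```

```text
[[139 136]
 [127 238]
 [212 259]
 [228 151]]
[(0.012097226870064969, 0.2726067049614214), (0.08539470822892406, 0.13242504497904362)] angle 1.0890166549292035 len 0.15818792169115592
```

The lid measures 1.09 rad with an edge length of 158 mm, which matches fully open. Force rose to 34 N, so the lever is at its stop. I'll ease back 2 mm and hold for more than 2 s.

drive_tool([
  [[0,0,-0.04],[0,0,0],0],
  [[0,0,-0.04],[0,0,0],0],
  [[0,0,-0.04],[0,0,0],0],
  [[0,0,-0.04],[0,0,0],0],
  [[0,0,-0.04],[0,0,0],0],
  [[0,0,-0.04],[0,0,0],0],
  [[0,0,-0.04],[0,0,0],0],
  [[0,0,-0.04],[0,0,0],0],
])

```text
time_s: 5.15
eef_pos: [0.4786, -0.1753, 0.0501]
orientation: [0.0, 0.989, -0.151, 0.003]
ft_force: [0.6, -0.4, 17.2]
opening: -0.0004
```

drive_tool([
  [[0,0,0],[0,0,0],0],
  [[0,0,0],[0,0,0],0],
  [[0,0,0],[0,0,0],0],
  [[0,0,0],[0,0,0],0],
  [[0,0,0],[0,0,0],0],
  [[0,0,0],[0,0,0],0],
  [[0,0,0],[0,0,0],0],
  [[0,0,0],[0,0,0],0],
])

```text
time_s: 5.95
eef_pos: [0.4786, -0.1753, 0.0501]
orientation: [0.0, 0.989, -0.151, 0.003]
ft_force: [1.9, -1.0, 17.2]
opening: 0.0
```

drive_tool([
  [[0,0,0],[0,0,0],0],
  [[0,0,0],[0,0,0],0],
  [[0,0,0],[0,0,0],0],
  [[0,0,0],[0,0,0],0],
  [[0,0,0],[0,0,0],0],
  [[0,0,0],[0,0,0],0],
  [[0,0,0],[0,0,0],0],
  [[0,0,0],[0,0,0],0],
])

```text
time_s: 6.75
eef_pos: [0.4786, -0.1753, 0.0501]
orientation: [0.0, 0.988, -0.151, 0.003]
ft_force: [0.6, 0.5, 17.3]
opening: -0.0001
```

Run:
```python
from h import *
c=read_camera('scene');cv2.imwrite('pics/scene4.png',c['image'][:,:,::-1])
m=redmask(c['image']);m[260:]=0;m[:,400:]=0
cs,_=cv2.findContours(m,cv2.RETR_EXTERNAL,cv2.CHAIN_APPROX_NONE)
print(cv2.approxPolyDP(max(cs,key=cv2.contourArea),8,True)[:,0].tolist(),read_state()['ft_force'])
```

```text
[[139, 137], [127, 238], [212, 259], [229, 152]] [-0.23326039 -0.51232144 16.47530493]
```

The lid has been held open for more than 3 s. Now I'll release gently, straight up.

drive_tool([
  [[0,0,-0.1],[0,0,0],0],
  [[0,0,-0.2],[0,0,0],0],
  [[0,0,-0.3],[0,0,0],0],
  [[0,0,-0.4],[0,0,0],0],
  [[0,0,-0.5],[0,0,0],0],
  [[0,0,-0.6],[0,0,0],0],
  [[0,0,-0.7],[0,0,0],0],
  [[0,0,-0.85],[0,0,0],0],
])

```text
time_s: 7.6
eef_pos: [0.4755, -0.1742, 0.091]
orientation: [-0.0, 0.989, -0.151, -0.0]
ft_force: [0.7, 0.1, 1.2]
opening: 0.0
```

drive_tool([
  [[0,0,-0.3],[0,0,0],0],
  [[0,0,-0.7],[0,0,0],0],
  [[0,0,-1.1],[0,0,0],0],
  [[0,0,-1.5],[0,0,0],0],
  [[0,0,-1.9],[0,0,0],0],
  [[0,0,-2.0],[0,0,0],0],
  [[0,0,-2.0],[0,0,0],0],
  [[0,0,-2.0],[0,0,0],0],
])

```text
time_s: 8.4
eef_pos: [0.4757, -0.1742, 0.1902]
orientation: [-0.0, 0.989, -0.151, -0.0]
ft_force: [-0.4, 0.1, -0.5]
opening: 0.0003
```

drive_tool([
  [[0,0,0],[0,0,0],0],
  [[0,0,0],[0,0,0],0],
  [[0,0,0],[0,0,0],0],
  [[0,0,0],[0,0,0],0],
  [[0,0,0],[0,0,0],0],
  [[0,0,0],[0,0,0],0],
  [[0,0,0],[0,0,0],0],
  [[0,0,0],[0,0,0],0],
])

```text
time_s: 9.2
eef_pos: [0.4759, -0.1744, 0.1908]
orientation: [-0.0, 0.988, -0.151, 0.0]
ft_force: [0.4, -0.3, -0.2]
opening: -0.0003
```

Run:
```python
from h import *
c=read_camera('scene');cv2.imwrite('pics/scene5.png',c['image'][:,:,::-1])
a=cv2.imread('pics/scene1.png').astype(int);b=c['image'][:,:,::-1].astype(int)
d=abs(a-b).max(2)
for n,(x0,x1,y0,y1) in dict(redbin=(130,275,190,320),jar=(315,372,220,335),yellow=(412,550,200,340)).items():
    print(n,(d[y0:y1,x0:x1]>40).sum())
print(read_state()['ft_force'])
```

```text
redbin 32
jar 10
yellow 0
[ 0.06214235  0.57718624 -0.33045466]
```

View pics/scene5.png

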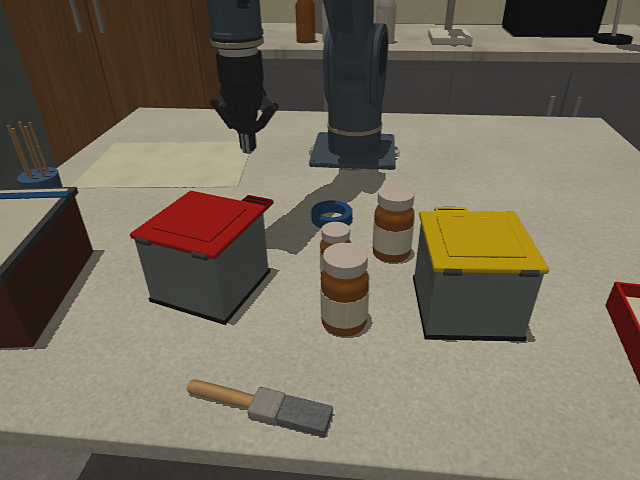

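The red lid is shut at (205,220), the yellow lid and the jars are unchanged, and the tool is clear. I'll hand the job in.

```bash
python3 -c "
from station import *
print(close_job())"
```

```text
the job is handed in; nothing more can be done
None
```

I pressed the red lever to its stop with closed fingers, held it down for about 3 s, let it up gently and backed off about 10 cm above the pad. The job was handed in after about 9 s of robot time.

- **Lid open:** the camera put the red lid at about 1.09 rad (fully open is 1.08). It looked the same at the end of the hold.
- **Force:** about 17 N during the hold, with a short peak of 34 N when I pressed slightly past the stop, after which I eased back. It is about 0 N now.
- **After release:** compared with the picture from just before the press, the red lid is shut again. The yellow bin shows no change, and the jar area differs by only 10 pixels.

None of the checks failed. The red-bin area differed by 32 pixels, which I put down to the arm's shadow or the lever's edge but did not trace further.

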